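# Lay out the fly-tying station

## Task

Lay out the tying station for the next fly: stand the three thread spools upright inside the walnut tray, orange at the left end as the robot sees it, purple at the right end and lime in the middle between them, and stand the cement jar on the bench close behind the tray (on the side away from the robot), directly behind the lime spool. Lay the hook box flat on top of the green fly box, centred, with its long sides parallel to those of the fly box. Keep the cement jar upright all the time, and leave the hair stacker and the bobbin holder alone.

Things in the scene. Friction and masses are not known exactly. Their poses are not given: they have to be found in the camera images.
- spool_orange_c (a point): thread spool standing upright: white plastic flanges 34 mm in diameter, 45 mm tall overall, orange thread (30 mm in diameter between the flanges) and a matching coloured disc on its top face. About 25 g. This point is its centre, 22.5 mm above its underside; its z axis is the spool's axis, up.
- spool_lime_c (a point): thread spool standing upright: white plastic flanges 34 mm in diameter, 45 mm tall overall, lime-green thread (30 mm in diameter between the flanges) and a matching coloured disc on its top face. About 25 g. This point is its centre, 22.5 mm above its underside; its z axis is the spool's axis, up.
- spool_purple_c (a point): thread spool standing upright: white plastic flanges 34 mm in diameter, 45 mm tall overall, purple thread (30 mm in diameter between the flanges) and a matching coloured disc on its top face. About 25 g. This point is its centre, 22.5 mm above its underside; its z axis is the spool's axis, up.
- cement_jar_c (a point): small round amber glass jar of head cement with a pale label and a black screw cap, 44 mm in diameter (cap 40 mm), 62 mm tall, about 90 g, standing upright. This point is its centre, 31 mm above its underside; z is its axis, up.
- hook_box_c (a point): small flat hook box lying flat: white compartments with hooks under a clear lid, small blue catch on one long side; 50 mm along its x, 85 mm along its y, 20 mm high, about 60 g, closed. This point is its centre, 10 mm above its underside.
- spool_tray: shallow dark walnut tray with a cork floor, fixed; outside 64 mm (x) by 172 mm (y). Inside floor 52 by 160 mm, 5 mm above the bench; lip around it 6 mm wide, 3 mm above the floor, so grip spools by their upper half to keep fingertips off it. Origin: centre of the underside, on the bench. x points to its back (away from the robot), y along it to the robot's left; turned at most 0.25 rad.
- fly_box: large closed dark-green fly box, fixed to the bench, flat on top: 95 mm along its x (front, with the black latch, to back), 130 mm along its y, 36 mm high. Origin: centre of the underside, on the bench. Turned at most 0.3 rad.
- hair_stacker_c (a point): bystander: brass hair stacker, a loose upright tube 29 mm in diameter and 75 mm tall, 120 g, beyond the gap between tray and fly box. This point is its centre, half-way up. (A fixed tying vise, 230 mm tall, stands further out on the far left, more than 420 mm left of the robot's centre line.)
- bobbin_c (a point): bystander: black bobbin holder with a brass wheel and a thin steel tube, lying loose at the right, 160 mm long, 24 mm high. This point lies near its middle, 7 mm above the bench; x points along the tube.
Mind the look-alikes: they are no part of the job. What is shaped like the part that bears hook_box_c but black or red is not meant.

How it is judged:
At the end, for the whole second after the job is handed in: Spools upright in the tray: lime within 15 mm of its middle, orange over 34 mm left of it, purple over 34 mm right. Jar upright on the bench 50-105 mm behind the tray's centre, within 25 mm sideways. Hook box flat on the fly box, within 15 mm and 0.2 rad. All released, at rest (y of spool_orange_c in the frame of spool_tray between 0.034 and 0.07 m and x of spool_orange_c in the frame of spool_tray between -0.013 and 0.013 m and z of spool_orange_c in the frame of spool_tray between 0.0235 and 0.0315 m and angle between each of spool_orange_c, spool_lime_c, spool_purple_c, cement_jar_c, hook_box_c's own z axis and vertical below 0.1 rad and y of spool_lime_c in the frame of spool_tray between -0.015 and 0.015 m and x of spool_lime_c in the frame of spool_tray between -0.013 and 0.013 m and z of spool_lime_c in the frame of spool_tray between 0.0235 and 0.0315 m and y of spool_purple_c in the frame of spool_tray between -0.07 and -0.034 m and x of spool_purple_c in the frame of spool_tray between -0.013 and 0.013 m and z of spool_purple_c in the frame of spool_tray between 0.0235 and 0.0315 m and x of cement_jar_c in the frame of spool_tray between 0.05 and 0.105 m and y of cement_jar_c in the frame of spool_tray between -0.025 and 0.025 m and height (world z) of cement_jar_c between 0.027 and 0.035 m and horizontal distance between hook_box_c and fly_box below 0.015 m and angle between the y axis of hook_box_c and the y axis of fly_box, either way round below 0.2 rad and z of hook_box_c in the frame of fly_box between 0.042 and 0.05 m and linear speed of each of spool_orange, spool_lime, spool_purple, cement_jar, hook_box below 0.02 m/s and angular speed of each of spool_orange, spool_lime, spool_purple, cement_jar, hook_box below 0.3 rad/s); the robot touches nothing.
It fails at once if the cement jar is tipped (angle between cement_jar_c's own z axis and vertical above 0.5 rad).
It fails at once if the hair stacker is moved or knocked over (distance of hair_stacker_c from where it was at the start of the episode above 0.015 m or angle between hair_stacker_c's own z axis and vertical above 0.4 rad).
It fails at once if the bobbin holder is moved (distance of bobbin_c from where it was at the start of the episode above 0.02 m).
It fails at once if the vise is touched (contact force between any of the arm, the fingers and vise above 2 N).
It also fails if it takes over 128 s, if anything falls off the work surface, if the arm or the gripper's body presses on something with over 40 N, if the wrist force passes 120 N, or if a joint passes its speed limit or range.

## Robot

A 6-joint arm with a two-finger parallel gripper is mounted at the origin on the work surface. World frame = base frame: x ahead of the robot, y to its left, z up, the work surface at z = 0. Lengths are in m, angles in rad, forces in N, time in s.
With the tool pointing down it reaches from about 0.325 to 0.775 m from the base axis. Payload 9.3 kg.
Tool frame: the origin (TCP) lies midway between the tips of the shut fingers; the grasp point (between the pads) lies 19 mm behind it; z points along the fingers, y is the line along which they close (so a half turn about z gives the same grasp; the last joint's range is limited). The gripper opens to 85 mm and grips with 20 to 120 N. Pads are 22 mm wide; open, the fingers measure 114 mm over their backs; the gripper's body (76 mm by 85 mm) begins 54 mm behind the grasp point. The pads swing forward as they close: fully open they stand 13 mm farther back than shut.
Start: joints at [-1.418, 0.259, 0.021, 1.334, 0, 1.418], TCP at [0.166, -0.524, 0.202] pointing down, gripper open.
Joint ranges: [-3.04, 3.04], [-0.91, 1.82], [-1.04, 1.36], [-1.92, 1.95], [-1.52, 1.45], [-3.14, 3.14]. Speed limits (rad/s): [2.22, 2.22, 2.79, 3.14, 3.14, 3.14].

## Interface

Orientations are given as a unit quaternion [w, x, y, z].
In Python, from station import ctrl gives the robot as it stands.
- The arm moves only by the tool send_rows, never from a script. Its argument "steps" is a list of rows, each a list of 6 numbers: the shift along the tool's x, y, z in units of 60 mm (1.0 is 60 mm), then the turn, a rotation vector about the tool's x, y, z in units of 5 degrees (1.0 is 5 degrees). In form: [[dx, dy, dz, wx, wy, wz], ...]. A call has 1 to 12 rows; each row shifts and turns the commanded pose from where the row before left it, along the tool's axes as they then stand; what a row does not reach is not made up. A row lasts 1/8 s, in which the tool goes at most 62.5 mm and 10.7 degrees, less where a joint would pass 70% of its speed; a pose out of reach is approached as far as the arm can. A call is refused whole if a number of a shift passes 1 or a number of a turn 1, either way. A call with a gripper value outside its range is refused whole. "claw" is the opening, from -1 (shut) to 1 (fully open), set as the call begins (left out, the last holds). The fingers move at their own pace and stop on an object; "newtons" is the grip in N (left out, the last holds). Time passes only in rows, so rows that do not move let the fingers close. It gives the time, the measured TCP pose, the force, the opening and the grip force at its end, in the units of the state.
- ctrl.observe(): the state, without advancing time (a new reading comes with each control period).
- ctrl.get_image(name): name is "side" or "top" or "wrist"; returns a dict with "frame" (480x640x3 uint8, red, green, blue), "z_map" (480x640 float32, m along the optical axis (not along the pixel's ray), 0 where there is no reading), "fx", "fy", "cx", "cy" (pixels), "distortion" ([k1, k2, p1, p2, k3] as OpenCV has them; the pictures are not rectified), "extrinsics" (4x4, takes a point from camera to world coordinates); the wrist camera has in their place "tool_from_camera" (4x4, takes a point from camera to tool coordinates, whose origin is the TCP and whose axes are the flange's). Camera axes: x right, y up, looking along -z (the intrinsics and any distortion apply to the point x, -y, -z); pixel columns grow to the right and rows downward; lengths in m; the calibration is good to about 2 mm. A picture is of the moment at which its call begins: read the wrist's pose just before it.
- ctrl.job_done(): hands the job in; it is judged then, once.
The state is a dict: "time_s": time; "joint_positions": joint angles; "qd": joint speeds; "joint_torque": joint torques, N m; "eef_pos": TCP position; "ee_rot": TCP orientation; "wrist_force": force on the tool from outside, world axes, zero at the start; "torque": the same for the moment, N m; "finger_gap": opening from 0.0 (shut) to 1.0 (fully open); "finger_force": force on a finger pad.
Only numpy, scipy, OpenCV 4.12 (cv2) and the standard library are available. Lean on these libraries where they do the work, as an engineer would, in place of code of your own. Each camera call takes 0.05 s, during which the arm holds its last target. There are 200 camera calls.

## Working session

There is one attempt and no reset: what is moved stays moved. The work goes in short steps, Python scripts to look and compute and a tool call to move; the robot and the scene stay as the last step left them, time stands still between calls to the robot, and variables do not carry over. Pictures are saved under pics/ and viewed, at most 14 in all, crops included, and the job is handed in when it is done.

Besides the shell and the picture viewer there is one more tool, called after "Call:" as a command line: name --pt "numbers of a row" for each row, then --argument value for the rest. send_rows: Moves the arm, as the interface text tells. Its arguments: {"type":"object","properties":{"steps":{"type":"array","items":{"type":"array","items":{"type":"number"}}},"claw":{"type":"number"},"newtons":{"type":"number"}},"required":["steps"]}

```bash
ls; mkdir -p pics
python3 - <<'E'
from station import ctrl
import cv2,pickle
s=ctrl.observe(); print({k:s[k] for k in('time_s','eef_pos','ee_rot','finger_gap')})
for n in('top','side'):
    d=ctrl.get_image(n); pickle.dump(d,open(n+'.pkl','wb')); cv2.imwrite(f'pics/{n}0.png',d['frame'][:,:,::-1]); print(n,d['fx'],d['fy'],d['cx'],d['cy'],d['distortion'],d['extrinsics'])
E
```

```text
pics
{'time_s': 0.0, 'eef_pos': array([ 0.16550959, -0.52415958,  0.20114045]), 'ee_rot': array([-6.87671801e-04,  9.88335106e-01,  1.52293288e-01, -1.48461182e-05]), 'finger_gap': 0.996898949631413}
top 503.7308253103785 503.7308253103785 330.2568732680534 235.4455204477103 [-0.0769857  0.         0.         0.         0.       ] [[ 0.0130925   0.98737468 -0.15786017  0.29395774]
 [-0.99970197  0.01617883  0.01828176 -0.05519021]
 [ 0.02060494  0.15757377  0.98729223  1.14101626]
 [ 0.          0.          0.          1.        ]]
side 452.24531957468054 452.24531957468054 325.59148345850576 234.206725779683 [-0.05196109  0.          0.          0.          0.        ] [[-0.99929704  0.00695355 -0.03683852  0.42885854]
 [-0.03071593 -0.71523693  0.69820675  0.65516677]
 [-0.02149325  0.69884747  0.71494773  0.81954716]
 [ 0.          0.          0.          1.        ]]
```

View pics/top0.png

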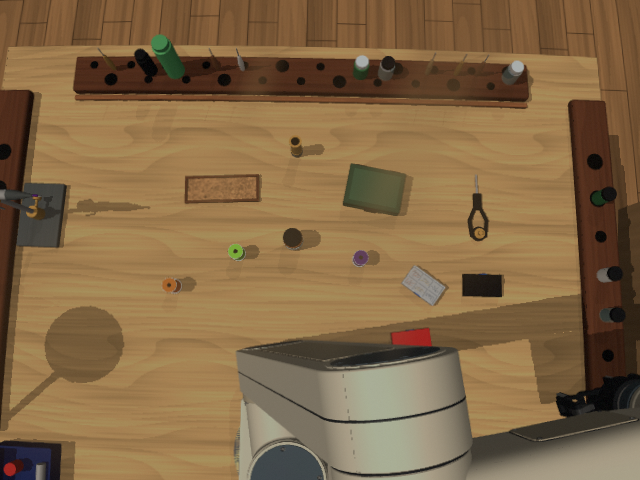

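View pics/side0.png

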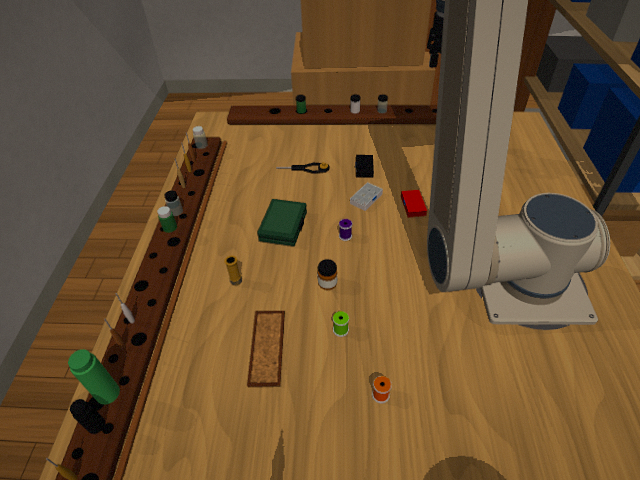

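The top view shows orange at (172,285), lime at (236,251), purple at (361,258), the jar at (292,238), the tray at (222,188), the fly box at (375,190), the stacker at (295,147) and the bobbin at (478,215).

Hook box candidates are white/clear at (424,285), black at (482,285) and red at (412,337). I choose the white one, and I'll check it in a close crop. The side view agrees, with the white box at (366,196).

```bash
cat > h.py <<'E'
import numpy as np,cv2
from scipy.spatial.transform import Rotation as R
def ray_plane(d,uv,z,E=None):
    E=d['extrinsics'] if E is None else E
    K=np.array([[d['fx'],0,d['cx']],[0,d['fy'],d['cy']],[0,0,1.]])
    n=cv2.undistortPoints(np.array(uv,float).reshape(-1,1,2),K,np.array(d['distortion'],float)).reshape(-1,2)
    v=np.c_[n[:,0],-n[:,1],-np.ones(len(n))]@E[:3,:3].T
    o=E[:3,3]; return o+v*((z-o[2])/v[:,2])[:,None]
def blob(mask,roi):
    m=np.zeros_like(mask); x0,y0,x1,y1=roi; m[y0:y1,x0:x1]=mask[y0:y1,x0:x1]
    c=max(cv2.findContours(m,cv2.RETR_EXTERNAL,cv2.CHAIN_APPROX_NONE)[0],key=cv2.contourArea)
    return c
def rect(P):
    (c,s,a)=cv2.minAreaRect((P[:,:2]*1000).astype(np.float32))
    b=cv2.boxPoints((c,s,a)); e=b[1]-b[0]; f=b[2]-b[1]; l=e if np.hypot(*e)>np.hypot(*f) else f
    yaw=(np.degrees(np.arctan2(l[1],l[0])))%180-90   # rotation of long side from world y
    return np.round(c,1),np.round(sorted(s),1),round(yaw,1)
def wrist(ctrl):
    s=ctrl.observe(); d=ctrl.get_image('wrist')
    T=np.eye(4); q=s['ee_rot']; T[:3,:3]=R.from_quat([q[1],q[2],q[3],q[0]]).as_matrix(); T[:3,3]=s['eef_pos']
    return d,T@d['tool_from_camera'],T
E
python3 - <<'E'
from h import *; import pickle
d=pickle.load(open('top.pkl','rb')); f=d['frame']; h=cv2.cvtColor(f,cv2.COLOR_RGB2HSV); H,S,V=[h[...,i] for i in range(3)]
u=lambda m:m.astype(np.uint8)*255
for n,m,roi,z in [('orange',(S>170)&(H<18),(155,270,190,300),.045),('lime',(S>140)&(H>35)&(H<70),(220,235,255,270),.045),('purple',(H>120)&(H<150)&(S>80),(345,245,380,275),.045),('jar',(V<75),(275,222,310,258),.062),
 ('stacker',(V<110)&(S>100),(285,132,310,162),.075)]:
    c=blob(u(m),roi); p,r=cv2.minEnclosingCircle(c); print(n,p,r,ray_plane(d,[p],z).round(4))
for n,m,roi,z in [('hook',(S<60)&(V>110),(395,255,455,312),.02),('fly',(H>40)&(H<90)&(S>60),(335,155,415,222),.036),('tray',(V<95),(175,165,270,212),.008)]:
    c=blob(u(m),roi); print(n,rect(ray_plane(d,c.reshape(-1,2),z)))
cv2.imwrite('pics/hook.png',cv2.resize(f[240:360,350:530,::-1],None,fx=4,fy=4))
E
```

```text
orange (168.5833282470703, 284.5) 6.589764595031738 [[0.3554 0.2747 0.045 ]]
lime (234.9193572998047, 250.66128540039062) 6.978767395019531 [[0.432 0.133 0.045]]Traceback (most recent call last):
  File "<stdin>", line 6, in <module>
  File "h.py", line 11, in blob
    c=max(cv2.findContours(m,cv2.RETR_EXTERNAL,cv2.CHAIN_APPROX_NONE)[0],key=cv2.contourArea)
ValueError: max() iterable argument is empty
```

Run:
```python
from h import *; import pickle
d=pickle.load(open('top.pkl','rb')); f=d['frame']; h=cv2.cvtColor(f,cv2.COLOR_RGB2HSV).astype(int); H,S,V=[h[...,i] for i in range(3)]
u=lambda m:m.astype(np.uint8)*255
print(h[258,354:370].tolist(), h[190,345:350].tolist(),h[285,424].tolist())
F=f.astype(int)
for n,m,roi,z in [('purple',F[...,2]>F[...,1]+10,(345,245,380,275),.045),('jar',(V<75),(275,222,310,258),.062),
 ('stacker',(V<110)&(S>100),(285,132,310,162),.075)]:
    try:
        c=blob(u(m),roi); p,r=cv2.minEnclosingCircle(c); print(n,p,r,ray_plane(d,[p],z).round(4))
    except Exception as e: print(n,e)
for n,m,roi,z in [('hook',(S<70)&(V>90),(395,255,455,312),.02),('fly',(H>35)&(H<95)&(S>40),(335,155,415,222),.036),('tray',(V<95),(175,165,270,212),.008)]:
    try: c=blob(u(m),roi); print(n,rect(ray_plane(d,c.reshape(-1,2),z)))
    except Exception as e: print(n,e)
cv2.imwrite('pics/hook.png',cv2.resize(f[240:360,350:530,::-1],None,fx=4,fy=4))
```

```text
[[156, 82, 96], [156, 90, 94], [157, 86, 95], [156, 87, 94], [160, 80, 92], [7, 82, 84], [17, 123, 79], [16, 119, 79], [5, 76, 84], [158, 85, 96], [157, 83, 95], [157, 84, 94], [157, 86, 95], [163, 63, 106], [8, 55, 129], [17, 126, 119]] [[19, 119, 107], [40, 83, 68], [40, 81, 69], [39, 87, 70], [39, 85, 72]] [18, 17, 146]
purple (360.5, 257.0) 7.159010887145996 [[ 0.4224 -0.1424  0.045 ]]
jar (292.0486755371094, 237.16371154785156) 9.39002799987793 [[0.4614 0.0075 0.062 ]]
stacker (296.51922607421875, 150.58653259277344) 6.582292556762695 [[0.6527 0.002  0.075 ]]
hook (array([ 364.4, -284.7]), array([53. , 86.4]), np.float32(-35.1))
fly (array([ 587.9, -137.8]), array([52.2, 90.8]), np.float32(79.5))
tray (array([582.1, 131.8]), array([62.8, 83. ]), np.float32(2.9))
```

View pics/hook.png

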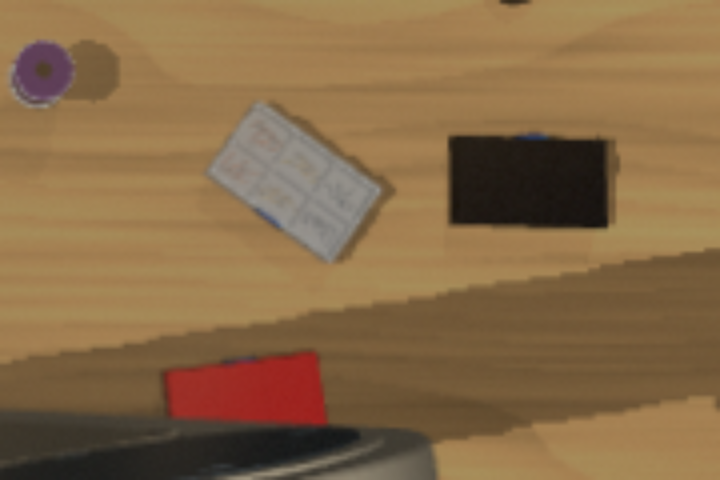

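The crop confirms the choice: the white compartment box with the blue catch (crop (295,180)) is the hook box, and the black and red ones are look-alikes. Next I'll refine the tray and fly box positions.

Run:
```python
from h import *; import pickle
d=pickle.load(open('top.pkl','rb')); f=d['frame']; h=cv2.cvtColor(f,cv2.COLOR_RGB2HSV).astype(int); H,S,V=[h[...,i] for i in range(3)]
E=d['extrinsics']; v,u_=np.mgrid[0:480,0:640]; z=d['z_map']
uv=np.c_[u_.ravel(),v.ravel()]; P=ray_plane(d,uv,0.0); o=E[:3,3]
dep=-((P-o)@E[:3,:3])[:,2]; W=(o+(P-o)*(z.ravel()/dep)[:,None]).reshape(480,640,3)
print('bench z',np.median(W[210:240,380:460,2]))
k=np.ones((3,3),np.uint8); u=lambda m:m.astype(np.uint8)*255
m=cv2.morphologyEx(u(W[...,2]>.025),cv2.MORPH_OPEN,k); c=blob(m,(335,150,415,225)); print('fly depth',rect(ray_plane(d,c.reshape(-1,2),.036)))
m=u((H>=28)&(H<100)&(V<110)); m=cv2.morphologyEx(m,cv2.MORPH_OPEN,k); c=blob(m,(335,155,415,222)); print('fly col',rect(ray_plane(d,c.reshape(-1,2),.036)))
for t in (95,105,115):
    m=u(V<t); m=cv2.morphologyEx(m,cv2.MORPH_CLOSE,k); c=blob(m,(175,165,270,212)); print('tray',rect(ray_plane(d,c.reshape(-1,2),.008)))
```

```text
bench z 0.00016948118521153965
fly depth (array([ 578.2, -174.4]), array([101.3, 129.4]), np.float32(-10.5))
fly col (array([ 584.1, -169.1]), array([ 93. , 119.2]), np.float32(-7.9))
tray (array([582.1, 131.8]), array([62.8, 83. ]), np.float32(2.9))
tray (array([580.4, 176. ]), array([ 64.2, 172.3]), np.float32(2.3))
tray (array([580.8, 175.9]), array([ 65.1, 172.3]), np.float32(2.5))
```

Call:
send_rows --pt "0 0 0 0 0 -1" --pt "0 0 0 0 0 -1" --pt "0 0 0 0 0 -1" --pt "0 0 0 0 0 -1" --pt "0 0 0 0 0 -1" --pt "0 0 0 0 0 -1" --pt "0 0 0 0 0 -1" --pt "0 0 0 0 0 -0.5" --claw 1 --newtons 30

```text
time_s: 1.1
eef_pos: [0.1655, -0.5243, 0.2014]
ee_rot: [-0.0, 0.886, 0.463, 0.0]
wrist_force: [-0.4, -0.6, -0.3]
finger_gap: 1.0
finger_force: 0.0
```

Call:
send_rows --pt "0.65 0.05 0 0 0 0" --pt "0.65 0.05 0 0 0 0" --pt "0.65 0.05 0 0 0 0" --pt "0.65 0.05 0 0 0 0" --pt "0.65 0.05 0 0 0 0" --pt "0.65 0.06 0 0 0 0" --pt "0.65 0.06 0 0 0 0" --pt "0.65 0.06 0 0 0 0" --pt "0 0 0 0 0 0" --pt "0 0 0 0 0 0"

```text
time_s: 2.35
eef_pos: [0.3654, -0.2837, 0.2016]
ee_rot: [-0.0, 0.887, 0.462, -0.0]
wrist_force: [-0.0, -0.7, -0.0]
finger_gap: 1.0
finger_force: 0.0
```

```bash
cat >> h.py <<'E'
def to(T,p,yaw=None):
    "units of move: tool shift/60mm to world point p, turn/5deg to yaw (mod 180)"
    y0=np.degrees(np.arctan2(T[1,0],T[0,0])); s=(T[:3,:3].T@(np.array(p)-T[:3,3]))/.06
    w=None if yaw is None else round(-((yaw-y0+90)%180-90)/5,2)
    return s.round(2),'yaw now',round(y0,1),'wz',w
def masks(f):
    h=cv2.cvtColor(f,cv2.COLOR_RGB2HSV).astype(int); H,S,V=[h[...,i] for i in range(3)]
    return H,S,V
u8=lambda m:m.astype(np.uint8)*255
E
python3 - <<'E'
from h import *; from station import ctrl
d,E,T=wrist(ctrl); f=d['frame']; cv2.imwrite('pics/w1.png',f[:,:,::-1]); print(d['tool_from_camera'].round(3),T[:3,3])
H,S,V=masks(f)
m=cv2.morphologyEx(u8((S<60)&(V>90)),cv2.MORPH_CLOSE,np.ones((9,9),np.uint8))
c=max(cv2.findContours(m,0,1)[0],key=cv2.contourArea); r=rect(ray_plane(d,c.reshape(-1,2),.02,E)); print(c.reshape(-1,2).min(0),c.reshape(-1,2).max(0),r)
E
```

```text
[[-0.     0.956  0.294  0.076]
 [ 1.     0.     0.    -0.   ]
 [ 0.     0.294 -0.956 -0.172]
 [ 0.     0.     0.     1.   ]] [ 0.36541788 -0.2837404   0.20161755]
[290 163] [340 244] (array([ 365.1, -282.7]), array([51.3, 85. ]), np.float32(-35.5))
```

View pics/w1.png

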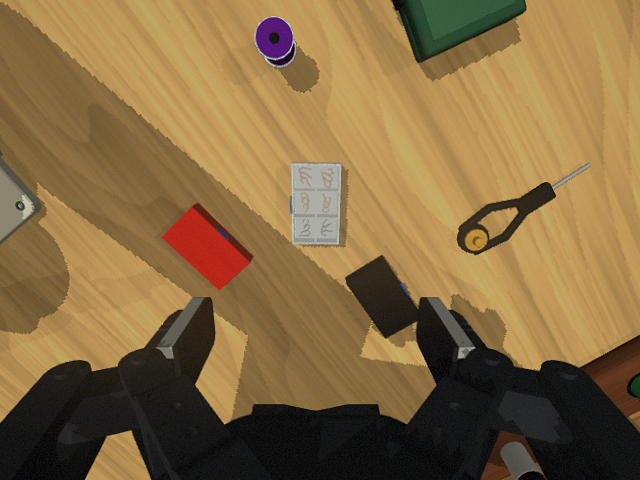

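The wrist view shows the hook box at (315,203), lined up with the fingers, with the red and black boxes clear of the finger paths. I'll go down and grip it.

Call:
send_rows --pt "0 0 0.7 0 0 0" --pt "0 0 0.8 0 0 0" --pt "0 0 0.8 0 0 0" --pt "0 0 0.6 0 0 0" --pt "0 0 0.3 0 0 0" --pt "0 0 0.1 0 0 0" --pt "0 0 0 0 0 0" --pt "0 0 0 0 0 0"

```text
time_s: 3.4
eef_pos: [0.3659, -0.2843, 0.0046]
ee_rot: [0.001, 0.887, 0.462, 0.0]
wrist_force: [0.1, -0.3, 0.7]
finger_gap: 0.997
finger_force: 0.0
```

Call:
send_rows --pt "0 0 0 0 0 0" --pt "0 0 0 0 0 0" --pt "0 0 0 0 0 0" --pt "0 0 0 0 0 0" --pt "0 0 0 0 0 0" --pt "0 0 0 0 0 0" --pt "0 0 0 0 0 0" --pt "0 0 0 0 0 0" --claw -1 --newtons 35

```text
time_s: 4.4
eef_pos: [0.3656, -0.2836, 0.0038]
ee_rot: [-0.0, 0.887, 0.462, -0.0]
wrist_force: [-0.3, 0.6, -0.2]
finger_gap: -0.005
finger_force: 0.0
```

Run:
```python
from h import *; from station import ctrl
print(ctrl.observe()['finger_gap'])
a=wrist(ctrl)[0]['frame']; b=ctrl.get_image('side')['frame']; b=cv2.resize(b[120:300,250:490],(640,480))
cv2.imwrite('pics/w2.png',cv2.resize(np.hstack([a,b])[:,:,::-1],(800,300)))
```

```text
-0.004581679876476539
```

View pics/w2.png

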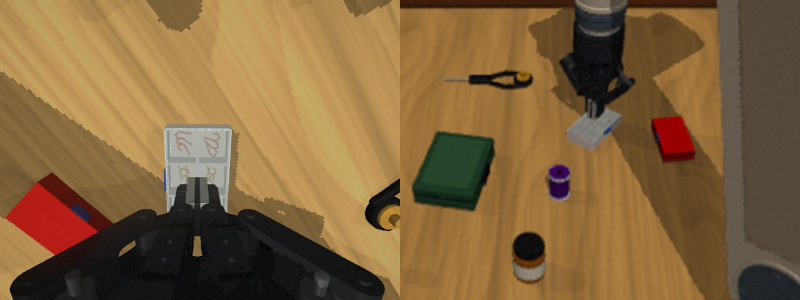

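The left half shows the shut fingers over the box, and the right half shows them above the box and not around it. I'll check the actual heights by depth.

```bash
cat >> h.py <<'E'
def cloud(d,E=None):
    E=d['extrinsics'] if E is None else E
    v,u=np.mgrid[0:480,0:640]; K=np.array([[d['fx'],0,d['cx']],[0,d['fy'],d['cy']],[0,0,1.]])
    n=cv2.undistortPoints(np.c_[u.ravel(),v.ravel()].astype(float).reshape(-1,1,2),K,np.array(d['distortion'],float)).reshape(-1,2)
    z=d['z_map'].ravel()[:,None]; P=np.c_[n[:,:1]*z,-n[:,1:]*z,-z]@E[:3,:3].T+E[:3,3]
    P[z[:,0]==0]=np.nan; return P.reshape(480,640,3)
E
python3 - <<'E'
from h import *; from station import ctrl
d,E,T=wrist(ctrl); W=cloud(d,E)
print('bench',np.nanmedian(W[60:120,300:420,2]),'box',np.nanmedian(W[220:250,275:300,2]))
f=d['frame']; print('tip column', W[270:330:6,318].round(4).tolist())
t=ctrl.get_image('side'); C=cloud(t); m=(abs(C[...,0]-T[0,3])<.03)&(abs(C[...,1]-T[1,3])<.03)&(C[...,2]>.015)&(C[...,2]<.12)
dark=t['frame'].max(2)<70; mm=m&dark; print('side low dark z pct',np.nanpercentile(C[mm][:,2],[0,2,5,10,50]),mm.sum()); 
ys,xs=np.where(mm); i=np.argsort(C[ys,xs,2])[:5]; print(C[ys[i],xs[i]].round(4))
E
```

```text
bench -0.0003239112155798418 box 0.01953564619467879
tip column [[0.3725, -0.2756, 0.0193], [0.3708, -0.2781, 0.0196], [0.369, -0.2807, 0.0197], [0.3731, -0.2745, 0.0418], [0.3728, -0.2749, 0.0465], [0.3729, -0.2747, 0.0521], [0.3731, -0.2743, 0.0578], [0.3731, -0.2743, 0.0622], [0.373, -0.2744, 0.0663], [0.3731, -0.2742, 0.0705]]
side low dark z pct [0.0370853  0.04430059 0.04898806 0.05528185 0.08834359] 335
[[ 0.3636 -0.275   0.0371]
 [ 0.3717 -0.2745  0.0375]
 [ 0.3718 -0.2741  0.0413]
 [ 0.3613 -0.2699  0.0414]
 [ 0.3586 -0.2734  0.042 ]]
```

Depth puts the shut fingertips at about z=0.038 while the reported TCP is at 0.004, so the real tips sit about 34 mm above the stated TCP. The bench depth agrees with z=0. I'll back off, open to roughly box width and full width, and measure the tip offset at each.

Call:
send_rows --pt "0 0 -0.5 0 0 0" --pt "0 0 -0.5 0 0 0" --pt "0 0 0 0 0 0" --pt "0 0 0 0 0 0" --pt "0 0 0 0 0 0" --pt "0 0 0 0 0 0" --claw 0.25

```text
time_s: 5.35
eef_pos: [0.3653, -0.2834, 0.0631]
ee_rot: [-0.001, 0.887, 0.462, -0.0]
wrist_force: [-0.1, 0.0, 1.0]
finger_gap: 0.625
finger_force: 0.0
```

```bash
cat > tips.py <<'E'
from h import *; from station import ctrl
d,E,T=wrist(ctrl); W=cloud(d,E); P=(W-T[:3,3])@T[:3,:3]
m=(abs(P[...,1])<.06)&(P[...,0]<.03)&(P[...,0]>-.03)&(W[...,2]>.03)&(P[...,2]>-.12)
print(ctrl.observe()['finger_gap'],'eef z',T[2,3])
for s in(1,-1):
    Q=P[m&(P[...,1]*s>0)]; print('max tool z',np.nanpercentile(Q[:,2],[90,98,100]).round(4)); L=Q[Q[:,2]>np.nanmax(Q[:,2])-.01]; print('inner/outer y',L[:,1].min().round(4),L[:,1].max().round(4),'x',L[:,0].min().round(4),L[:,0].max().round(4))
E
python3 tips.py
```

```text
0.6234496999236093 eef z 0.06311580883284665
max tool z [-0.0725 -0.0459 -0.032 ]
inner/outer y 0.0263 0.0392 x -0.0103 0.0125
max tool z [-0.0713 -0.0457 -0.0315]
inner/outer y -0.0391 -0.0266 x -0.01 0.0124
```

Call:
send_rows --pt "0 0 0 0 0 0" --pt "0 0 0 0 0 0" --pt "0 0 0 0 0 0" --pt "0 0 0 0 0 0" --pt "0 0 0 0 0 0" --pt "0 0 0 0 0 0" --claw 1

```text
time_s: 6.15
eef_pos: [0.3656, -0.2837, 0.0638]
ee_rot: [0.0, 0.887, 0.462, 0.0]
wrist_force: [-0.3, 0.1, -0.1]
finger_gap: 1.0
finger_force: 0.0
```

```bash
python3 tips.py
```

```text
0.9992122886075265 eef z 0.06379739444579527
max tool z [-0.0668 -0.0501 -0.0411]
inner/outer y 0.0418 0.0547 x -0.0108 0.0122
max tool z [-0.0669 -0.0499 -0.0417]
inner/outer y -0.0553 -0.0425 x -0.0105 0.0124
```

The tips sit 41 mm behind the stated TCP when open, 32 mm at a 53 mm gap and about 29 mm when shut. I'll use those offsets: for the hook box, tips at about 4 mm means TCP z of about -0.028.

Call:
send_rows --pt "0 0 0.4 0 0 0" --pt "0 0 0.5 0 0 0" --pt "0 0 0.3 0 0 0" --pt "0 0 0.2 0 0 0" --pt "0 0 0.1 0 0 0" --pt "0 0 0 0 0 0" --pt "0 0 0 0 0 0"

```text
time_s: 7.08
eef_pos: [0.3659, -0.284, -0.0257]
ee_rot: [0.0, 0.887, 0.462, 0.0]
wrist_force: [0.7, 0.3, 0.0]
finger_gap: 1.001
finger_force: 0.0
```

Call:
send_rows --pt "0 0 0 0 0 0" --pt "0 0 0 0 0 0" --pt "0 0 0 0 0 0" --pt "0 0 0 0 0 0" --pt "0 0 0 0 0 0" --pt "0 0 0 0 0 0" --pt "0 0 0 0 0 0" --claw -1 --newtons 35

```text
time_s: 7.95
eef_pos: [0.3657, -0.2838, -0.0258]
ee_rot: [0.0, 0.887, 0.462, 0.0]
wrist_force: [-1.1, 1.2, 5.5]
finger_gap: 0.573
finger_force: 36.2
```

Call:
send_rows --pt "0 0 -0.5 0 0 0" --pt "0 0 -0.8 0 0 0" --pt "0 0 -0.9 0 0 0" --pt "0 0 -0.3 0 0 -1" --pt "0 0 0 0 0 -1" --pt "0 0 0 0 0 -1" --pt "0 0 0 0 0 -1" --pt "0 0 0 0 0 -1" --pt "0.2 0.8 0 0 0 0" --pt "0.2 0.8 0 0 0 0" --pt "0.2 0.8 0 0 0 0" --pt "0.1 0.8 0 0 0 0"

```text
time_s: 9.45
eef_pos: [0.5635, -0.275, 0.1238]
ee_rot: [0.0, 0.766, 0.643, -0.0]
wrist_force: [-0.1, -0.5, -0.6]
finger_gap: 0.577
finger_force: 36.9
```

Call:
send_rows --pt "0 0 0 0 0 0" --pt "0 0 0 0 0 0" --pt "0 0 0 0 0 0"

```text
time_s: 9.82
eef_pos: [0.561, -0.2756, 0.1241]
ee_rot: [-0.0, 0.766, 0.643, -0.0]
wrist_force: [-0.6, -0.3, -0.7]
finger_gap: 0.579
finger_force: 36.9
```

Run:
```python
from h import *; from station import ctrl
d,E,T=wrist(ctrl); f=d['frame']; cv2.imwrite('pics/w3.png',f[:,:,::-1]); W=cloud(d,E)
m=cv2.morphologyEx(u8((W[...,2]>.03)&(W[...,2]<.042)),cv2.MORPH_OPEN,np.ones((5,5),np.uint8))
c=max(cv2.findContours(m,0,1)[0],key=cv2.contourArea); q=c.reshape(-1,2); r=rect(ray_plane(d,q,.036,E)); print(q.min(0),q.max(0),r)
fy=r[2]; print(to(T,[r[0][0]/1000,r[0][1]/1000,.0102],90+fy))
```

```text
[249   0] [391 178] (array([ 581.3, -178.7]), array([ 93.9, 116.4]), np.float32(-10.1))
(array([1.65, 0.05, 1.9 ]), 'yaw now', np.float64(80.0), 'wz', np.float64(0.02))
```

View pics/w3.png

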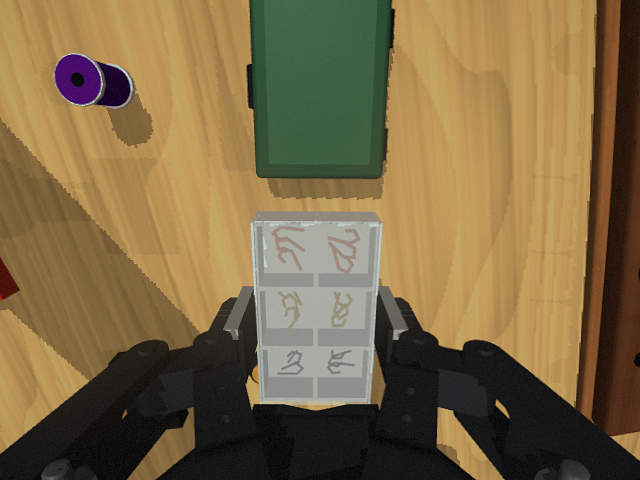

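The wrist view shows the hook box held square at (315,310) and the fly box ahead, with its near edge at row 178 and its far edge cut off. I'm placing it at (0.5825,-0.172).

Call:
send_rows --pt "0.6 0.05 0 0 0 0" --pt "0.6 0 0 0 0 0" --pt "0.55 0 0.2 0 0 0" --pt "0 0 0.6 0 0 0" --pt "0 0 0.6 0 0 0" --pt "0 0 0.3 0 0 0" --pt "0 0 0.1 0 0 0" --pt "0 0 0.05 0 0 0" --pt "0 0 0 0 0 0" --pt "0 0 0 0 0 0"

```text
time_s: 11.12
eef_pos: [0.5835, -0.1729, 0.0136]
ee_rot: [0.001, 0.766, 0.643, 0.0]
wrist_force: [-0.8, -0.2, -0.9]
finger_gap: 0.577
finger_force: 37.0
```

Call:
send_rows --pt "0 0 0.05 0 0 0" --pt "0 0 0 0 0 0" --pt "0 0 0 0 0 0"

```text
time_s: 11.5
eef_pos: [0.5834, -0.1728, 0.0103]
ee_rot: [0.0, 0.766, 0.643, 0.0]
wrist_force: [-0.0, 0.3, 5.8]
finger_gap: 0.576
finger_force: 37.6
```

Call:
send_rows --pt "0 0 0 0 0 0" --pt "0 0 0 0 0 0" --pt "0 0 0 0 0 0" --pt "0 0 0 0 0 0" --pt "0 0 -0.3 0 0 0" --pt "0 0 -0.7 0 0 0" --pt "0 0 -0.9 0 0 0" --pt "0 0 -0.5 0 0 0" --pt "0 0 0 0 0 0" --pt "0 0 0 0 0 0" --claw 1

```text
time_s: 12.75
eef_pos: [0.5827, -0.1725, 0.1529]
ee_rot: [-0.0, 0.766, 0.643, -0.0]
wrist_force: [-0.6, -0.3, -0.9]
finger_gap: 1.002
finger_force: 0.0
```

Run:
```python
from h import *; from station import ctrl
d=ctrl.get_image('top'); W=cloud(d); f=d['frame']; cv2.imwrite('pics/t2.png',f[:,:,::-1]); H,S,V=masks(f)
d,E,T=wrist(ctrl); f=d['frame']; W=cloud(d,E); k=np.ones((5,5),np.uint8)
for lo,hi,zz in((.028,.043,.036),(.048,.065,.056)):
    m=cv2.morphologyEx(u8((W[...,2]>lo)&(W[...,2]<hi)),2,k); c=max(cv2.findContours(m,0,1)[0],key=cv2.contourArea); q=c.reshape(-1,2); print(q.min(0),q.max(0),rect(ray_plane(d,q,zz,E)))
# purple in tool units
H,S,V=masks(f); F=f.astype(int); m=u8((F[...,2]>F[...,1]+30)); cs=sorted(cv2.findContours(m,0,1)[0],key=cv2.contourArea)[-2:]
for c in cs: p,r=cv2.minEnclosingCircle(c); print('purple?',p,r,ray_plane(d,[p],.045,E).round(4))
print(to(T,[.4224,-.1424,.1],92.4), T[:3,3])
```

```text
[258 143] [374 289] (array([ 581.7, -171. ]), array([ 95.7, 128.2]), np.float32(-10.4))
[284 174] [349 276] (array([ 583.2, -172. ]), array([51.4, 84.4]), np.float32(-10.0))
purple? (29.0, 341.5) 7.632268905639648 [[ 0.2946 -0.2386  0.045 ]]
purple? (119.5, 220.0) 19.602394104003906 [[ 0.4222 -0.1404  0.045 ]]
(array([ 0.03, -2.71,  0.88]), 'yaw now', np.float64(80.0), 'wz', np.float64(-2.48)) [ 0.58251801 -0.17237657  0.15246585]
```

The hook box is centred on the fly box to within 2 mm and 0.4°. Purple is next.

Call:
send_rows --pt "0 0 0 0 0 -0.9" --pt "0 0 0 0 0 -0.8" --pt "0 0 0 0 0 -0.8" --pt "0.15 -0.66 0 0 0 0" --pt "0.16 -0.66 0 0 0 0" --pt "0.16 -0.66 0 0 0 0" --pt "0.16 -0.66 0 0 0 0" --pt "0 0 0.6 0 0 0" --pt "0 0 0.8 0 0 0" --pt "0 0 0.7 0 0 0" --pt "0 0 0.4 0 0 0" --pt "0 0 0.25 0 0 0"

```text
time_s: 14.35
eef_pos: [0.4219, -0.1411, -0.0133]
ee_rot: [-0.002, 0.691, 0.722, -0.0]
wrist_force: [-0.2, 0.6, -0.6]
finger_gap: 1.0
finger_force: 0.0
```

Call:
send_rows --pt "0 0 0 0 0 0" --pt "0 0 0 0 0 0"

```text
time_s: 14.6
eef_pos: [0.4232, -0.1419, -0.0111]
ee_rot: [-0.0, 0.691, 0.722, -0.0]
wrist_force: [-0.5, -0.8, -0.1]
finger_gap: 1.003
finger_force: 0.0
```

Call:
send_rows --pt "0 0 0 0 0 0" --pt "0 0 0 0 0 0" --pt "0 0 0 0 0 0" --pt "0 0 0 0 0 0" --pt "0 0 0 0 0 0" --pt "0 0 0 0 0 0" --pt "0 0 0 0 0 0" --pt "0 0 0 0 0 0" --claw -1 --newtons 25

```text
time_s: 15.6
eef_pos: [0.4234, -0.142, -0.0109]
ee_rot: [0.0, 0.691, 0.722, 0.0]
wrist_force: [-1.0, -0.2, 5.7]
finger_gap: 0.379
finger_force: 24.4
```

Call:
send_rows --pt "0 0 -0.5 0 0 0" --pt "0 0 -0.8 0 0 0" --pt "0 0 -0.9 0 0 0" --pt "0 0 -0.5 0 0 0" --pt "0.6 0.57 0 0 0 0" --pt "0.6 0.57 0 0 0 0" --pt "0.6 0.57 0 0 0 0" --pt "0.6 0.56 0 0 0 0" --pt "0.6 0.56 0 0 0 0" --pt "0 0 0 0 0 0" --pt "0 0 0 0 0 0" --pt "0 0 0 0 0 0"

```text
time_s: 17.1
eef_pos: [0.5843, 0.0447, 0.1509]
ee_rot: [-0.0, 0.692, 0.722, -0.0]
wrist_force: [-0.1, 0.1, -0.0]
finger_gap: 0.378
finger_force: 24.9
```

Run:
```python
from h import *; from station import ctrl
d,E,T=wrist(ctrl); f=d['frame']; cv2.imwrite('pics/w4.png',f[:,:,::-1]); H,S,V=masks(f); print(T[:3,3].round(4))
P=(cloud(d,E)-[.5805,.176,0]); ok=(abs(P[...,0])<.06)&(abs(P[...,1])<.12)
for t in(95,115):
    m=u8(ok&(V<t)&(P[...,2]<.02)); m=cv2.morphologyEx(m,3,np.ones((5,5),np.uint8)); c=max(cv2.findContours(m,0,1)[0],key=cv2.contourArea); q=c.reshape(-1,2); print(q.min(0),q.max(0),rect(ray_plane(d,q,.008,E)))
print(to(T,[.5827,.124,-.005],92.4))
```

```text
[0.5843 0.0447 0.1509]
[281   0] [288 103] (array([553.7, 178.8]), array([ 5.8, 77.3]), np.float32(1.3))
[280   0] [359 160] (array([583.1, 156.4]), array([ 63.4, 124.8]), np.float32(2.2))
(array([1.32, 0.03, 2.6 ]), 'yaw now', np.float64(92.5), 'wz', np.float64(0.01))
```

View pics/w4.png

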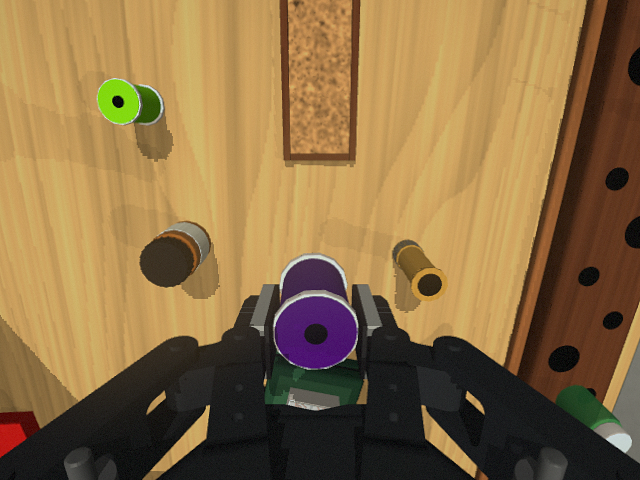

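The wrist view shows purple held upright at (316,330), the tray ahead with its near edge at row 160, lime at (118,101), the jar at (175,255) and the stacker at (420,270). I'll place purple.

Call:
send_rows --pt "0.45 0.05 0 0 0 0" --pt "0.45 0 0 0 0 0" --pt "0.45 0 0.2 0 0 0" --pt "0 0 0.6 0 0 0" --pt "0 0 0.7 0 0 0" --pt "0 0 0.5 0 0 0" --pt "0 0 0.3 0 0 0" --pt "0 0 0.2 0 0 0" --pt "0 0 0.08 0 0 0" --pt "0 0 0 0 0 0" --pt "0 0 0 0 0 0"

```text
time_s: 18.52
eef_pos: [0.5848, 0.1265, -0.0032]
ee_rot: [0.0, 0.691, 0.722, 0.0]
wrist_force: [0.1, -0.9, 0.4]
finger_gap: 0.377
finger_force: 24.9
```

Call:
send_rows --pt "0 0 0.04 0 0 0" --pt "0 0 0 0 0 0" --pt "0 0 0 0 0 0"

```text
time_s: 18.9
eef_pos: [0.5848, 0.1265, -0.0059]
ee_rot: [0.0, 0.691, 0.722, 0.0]
wrist_force: [-0.4, 0.0, 5.2]
finger_gap: 0.378
finger_force: 25.2
```

Call:
send_rows --pt "0 0 0 0 0 0" --pt "0 0 0 0 0 0" --pt "0 0 0 0 0 0" --pt "0 0 0 0 0 0" --pt "0 0 -0.3 0 0 0" --pt "0 0 -0.8 0 0 0" --pt "0 0 -0.9 0 0 0" --pt "0 0 -0.6 0 0 0" --pt "0 0 0 0 0 0" --pt "0 0 0 0 0 0" --claw 1

```text
time_s: 20.15
eef_pos: [0.5839, 0.1264, 0.1488]
ee_rot: [-0.0, 0.691, 0.722, -0.0]
wrist_force: [-0.9, 0.9, 0.1]
finger_gap: 1.003
finger_force: 0.0
```

```bash
cat > look.py <<'E'
from h import *; from station import ctrl
d,E,T=wrist(ctrl); f=d['frame']; H,S,V=masks(f); F=f.astype(int); W=cloud(d,E); top=(W[...,2]>.038)&(W[...,2]<.058)
print(T[:3,3].round(4))
for n,m in(('purple',(F[...,2]>F[...,1]+30)&(F[...,0]>F[...,1])),('lime',(H>35)&(H<70)&(S>140)&(V>90)),('orange',(S>170)&(H<14)&(V>100))):
    m=u8(m&top); cs=cv2.findContours(m,0,1)[0]
    if cs:
        c=max(cs,key=cv2.contourArea)
        if cv2.contourArea(c)<100: continue
        p,r=cv2.minEnclosingCircle(c); z=np.nanmedian(W[...,2][cv2.drawContours(np.zeros_like(m),[c],-1,255,-1)>0]); w=ray_plane(d,[p],z,E)[0]
        print(n,np.round(p),round(r,1),w.round(4),to(T,[w[0],w[1],-.011])[0])
m=cv2.morphologyEx(u8((V<120)&(abs(W[...,0]-.58)<.05)&(abs(W[...,1]-.177)<.11)&(W[...,2]<.02)),3,np.ones((5,5),np.uint8))
cs=cv2.findContours(m,0,1)[0]
if cs: c=max(cs,key=cv2.contourArea).reshape(-1,2); print('tray',c.min(0),c.max(0),rect(ray_plane(d,c,.008,E)))
E
python3 look.py
```

```text
[0.5839 0.1264 0.1488]
purple [315. 225.] 19.5 [0.5838 0.1282 0.05  ] [0.03 0.   2.66]
lime [128. 208.] 20.1 [0.4318 0.1349 0.0449] [ 0.25 -2.53  2.67]
tray [277  48] [355 256] (array([582.5, 175.6]), array([ 64. , 179.4]), np.float32(2.6))
```

Call:
send_rows --pt "0.06 -0.64 0 0 0 0" --pt "0.06 -0.63 0 0 0 0" --pt "0.06 -0.63 0 0 0 0" --pt "0.06 -0.63 0 0 0 0" --pt "0 0 0.6 0 0 0" --pt "0 0 0.8 0 0 0" --pt "0 0 0.7 0 0 0" --pt "0 0 0.4 0 0 0" --pt "0 0 0.16 0 0 0" --pt "0 0 0 0 0 0" --pt "0 0 0 0 0 0"

```text
time_s: 21.58
eef_pos: [0.4326, 0.1343, -0.0093]
ee_rot: [0.0, 0.691, 0.723, 0.0]
wrist_force: [0.4, 0.8, 0.5]
finger_gap: 1.0
finger_force: 0.0
```

Call:
send_rows --pt "0 0 0 0 0 0" --pt "0 0 0 0 0 0" --pt "0 0 0 0 0 0" --pt "0 0 0 0 0 0" --pt "0 0 0 0 0 0" --pt "0 0 0 0 0 0" --pt "0 0 0 0 0 0" --pt "0 0 0 0 0 0" --claw -1

```text
time_s: 22.58
eef_pos: [0.4322, 0.1342, -0.0097]
ee_rot: [0.0, 0.691, 0.722, 0.0]
wrist_force: [-1.7, 0.4, 5.6]
finger_gap: 0.372
finger_force: 24.4
```

Call:
send_rows --pt "0 0 -0.5 0 0 0" --pt "0 0 -0.8 0 0 0" --pt "0 0 -0.9 0 0 0" --pt "0 0 -0.46 0 0 0" --pt "0.15 0.64 0 0 0 0" --pt "0.15 0.63 0 0 0 0" --pt "0.15 0.63 0 0 0 0" --pt "0.16 0.63 0 0 0 0" --pt "0 0 0.5 0 0 0" --pt "0 0 0.7 0 0 0" --pt "0 0 0.6 0 0 0" --pt "0 0 0.4 0 0 0"

```text
time_s: 24.08
eef_pos: [0.5812, 0.1773, 0.0154]
ee_rot: [-0.001, 0.691, 0.722, -0.001]
wrist_force: [0.1, 0.6, 0.3]
finger_gap: 0.378
finger_force: 25.0
```

Call:
send_rows --pt "0 0 0.2 0 0 0" --pt "0 0 0.14 0 0 0" --pt "0 0 0.03 0 0 0" --pt "0 0 0 0 0 0" --pt "0 0 0 0 0 0"

```text
time_s: 24.7
eef_pos: [0.5826, 0.1775, -0.0039]
ee_rot: [0.0, 0.691, 0.722, 0.0]
wrist_force: [-0.2, 0.2, -0.6]
finger_gap: 0.381
finger_force: 25.0
```

Call:
send_rows --pt "0 0 0.02 0 0 0" --pt "0 0 0 0 0 0"

```text
time_s: 24.95
eef_pos: [0.5825, 0.1776, -0.0047]
ee_rot: [0.0, 0.691, 0.723, 0.001]
wrist_force: [-2.8, 0.3, 7.5]
finger_gap: 0.375
finger_force: 25.3
```

Call:
send_rows --pt "0 0 0 0 0 0" --pt "0 0 0 0 0 0" --pt "0 0 0 0 0 0" --pt "0 0 0 0 0 0" --pt "0 0 -0.3 0 0 0" --pt "0 0 -0.8 0 0 0" --pt "0 0 -0.9 0 0 0" --pt "0 0 -0.6 0 0 0" --pt "0.3 -0.6 0 0 0 0" --pt "0.3 -0.6 0 0 0 0" --pt "0 0 0 0 0 0" --pt "0 0 0 0 0 0" --claw 1

```text
time_s: 26.45
eef_pos: [0.5091, 0.2103, 0.1504]
ee_rot: [0.0, 0.691, 0.723, 0.0]
wrist_force: [0.1, 0.7, -0.5]
finger_gap: 0.999
finger_force: 0.0
```

```bash
python3 look.py
```

```text
[0.5091 0.2103 0.1504]
purple [395. 319.] 17.5 [0.5836 0.1286 0.0499] [-1.42  1.18  2.69]
lime [400. 268.] 18.6 [0.5821 0.1776 0.05  ] [-0.6   1.19  2.69]
tray [353 156] [431 345] (array([582. , 169.6]), array([ 65.1, 193.3]), np.float32(2.7))
```

Call:
send_rows --pt "0.3 -0.63 0 0 0 0" --pt "0.3 -0.63 0 0 0 0" --pt "0.3 -0.63 0 0 0 0" --pt "0.28 -0.63 0 0 0 0" --pt "0 0 0 0 0 0" --pt "0 0 0 0 0 0" --pt "0 0 0 0 0 0"

```text
time_s: 27.38
eef_pos: [0.3556, 0.2741, 0.15]
ee_rot: [0.0, 0.692, 0.722, -0.0]
wrist_force: [0.2, 0.1, 0.8]
finger_gap: 1.001
finger_force: 0.0
```

```bash
python3 look.py
```

```text
[0.3556 0.2741 0.15  ]
lime [558. 338.] 17.9 [0.582 0.178 0.05 ] [-1.76  3.7   2.68]
tray [487 231] [580 365] (array([577. , 192.1]), array([ 71.8, 150.8]), np.float32(2.2))
```

```bash
sed -i "s/(S>170)&(H<14)&(V>100)/(S>165)\&(H<18)\&(V>90)/" look.py; python3 look.py
python3 - <<'E'
from h import *; from station import ctrl
d,E,T=wrist(ctrl); cv2.imwrite('pics/w5.png',d['frame'][:,:,::-1])
E
```

```text
[0.3554 0.274  0.15  ]
lime [558. 338.] 17.5 [0.5818 0.178  0.0499] [-1.76  3.7   2.68]
orange [315. 222.] 18.8 [0.3552 0.2766 0.0449] [ 0.04 -0.    2.68]
tray [487 231] [580 365] (array([577.8, 192.3]), array([ 72.4, 151.3]), np.float32(1.4))
```

View pics/w5.png

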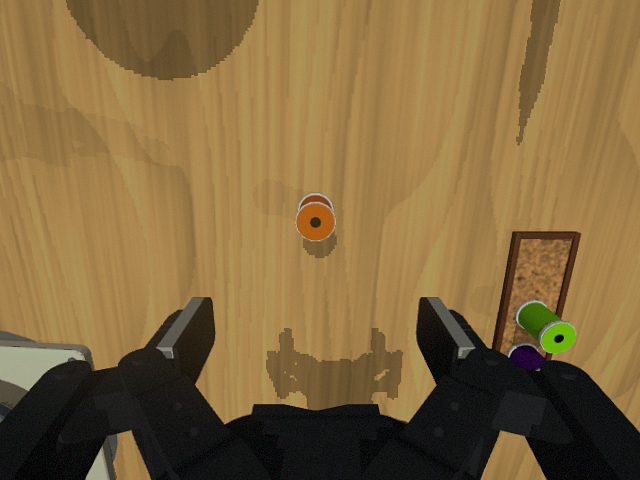

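The orange spool is at (315,222), centred between the fingers. Lime at (558,338) and purple stand in the tray.

Call:
send_rows --pt "0.02 0 0.6 0 0 0" --pt "0 0 0.8 0 0 0" --pt "0 0 0.7 0 0 0" --pt "0 0 0.4 0 0 0" --pt "0 0 0.17 0 0 0" --pt "0 0 0 0 0 0" --pt "0 0 0 0 0 0"

```text
time_s: 28.4
eef_pos: [0.3551, 0.2758, -0.0091]
ee_rot: [0.0, 0.691, 0.722, 0.001]
wrist_force: [0.5, 0.4, -0.4]
finger_gap: 1.001
finger_force: 0.0
```

Call:
send_rows --pt "0 0 0 0 0 0" --pt "0 0 0 0 0 0" --pt "0 0 0 0 0 0" --pt "0 0 0 0 0 0" --pt "0 0 0 0 0 0" --pt "0 0 0 0 0 0" --pt "0 0 0 0 0 0" --pt "0 0 0 0 0 0" --claw -1

```text
time_s: 29.4
eef_pos: [0.3546, 0.2757, -0.0097]
ee_rot: [0.0, 0.691, 0.722, 0.0]
wrist_force: [-0.1, -0.2, 5.1]
finger_gap: 0.379
finger_force: 24.4
```

Call:
send_rows --pt "0 0 -0.5 0 0 0" --pt "0 0 -0.8 0 0 0" --pt "0 0 -0.9 0 0 0" --pt "0 0 -0.46 0 0 0" --pt "-0.2 0.75 0 0 0 0" --pt "-0.2 0.75 0 0 0 0" --pt "-0.2 0.74 0 0 0 0" --pt "-0.18 0.74 0 0 0 0" --pt "-0.18 0.74 0 0 0 0" --pt "0 0 0 0 0 0" --pt "0 0 0 0 0 0"

```text
time_s: 30.78
eef_pos: [0.5793, 0.2277, 0.1489]
ee_rot: [-0.0, 0.691, 0.722, -0.001]
wrist_force: [0.2, -0.1, 1.2]
finger_gap: 0.378
finger_force: 24.9
```

Call:
send_rows --pt "0 0 0.5 0 0 0" --pt "0 0 0.7 0 0 0" --pt "0 0 0.6 0 0 0" --pt "0 0 0.4 0 0 0" --pt "0 0 0.2 0 0 0" --pt "0 0 0.14 0 0 0" --pt "0 0 0.05 0 0 0" --pt "0 0 0 0 0 0" --pt "0 0 0 0 0 0"

```text
time_s: 31.9
eef_pos: [0.5801, 0.228, -0.0047]
ee_rot: [0.0, 0.691, 0.723, 0.001]
wrist_force: [-2.4, -0.2, 5.7]
finger_gap: 0.378
finger_force: 25.3
```

Call:
send_rows --pt "0 0 0 0 0 0" --pt "0 0 0 0 0 0" --pt "0 0 0 0 0 0" --pt "0 0 0 0 0 0" --pt "0 0 -0.3 0 0 0" --pt "0 0 -0.8 0 0 0" --pt "0 0 -0.9 0 0 0" --pt "0 0 -0.8 0 0 0" --pt "0 0 0 0 0 -1" --pt "0 0 0 0 0 -1" --pt "0 0 0 0 0 -1" --pt "0 0 0 0 0 -1" --claw 1

```text
time_s: 33.4
eef_pos: [0.5799, 0.2278, 0.1621]
ee_rot: [-0.0, 0.554, 0.832, -0.0]
wrist_force: [-0.4, -0.6, 0.6]
finger_gap: 1.002
finger_force: 0.0
```

Call:
send_rows --pt "0 0 0 0 0 -1" --pt "0 0 0 0 0 -1" --pt "0 0 0 0 0 -1" --pt "0 0 0 0 0 -1" --pt "0 0 0 0 0 -1" --pt "0 0 0 0 0 -1" --pt "0 0 0 0 0 -1" --pt "0 0 0 0 0 -1" --pt "0 0 0 0 0 -1" --pt "0 0 0 0 0 -1" --pt "0 0 0 0 0 -1" --pt "0 0 0 0 0 -1"

```text
time_s: 34.9
eef_pos: [0.5799, 0.2278, 0.1621]
ee_rot: [-0.0, 0.064, 0.998, -0.0]
wrist_force: [0.6, 0.1, 0.6]
finger_gap: 0.995
finger_force: 0.0
```

Call:
send_rows --pt "0 0 0 0 0 -1" --pt "0 0 0 0 0 -1" --pt "0 0 0 0 0 0" --pt "0 0 0 0 0 0"

```text
time_s: 35.4
eef_pos: [0.5799, 0.2278, 0.1621]
ee_rot: [-0.0, -0.021, 1.0, -0.0]
wrist_force: [0.5, 1.0, 0.3]
finger_gap: 0.997
finger_force: 0.0
```

```bash
python3 look.py
cat > jar.py <<'E'
from h import *; from station import ctrl
d,E,T=wrist(ctrl); W=cloud(d,E); P=(W-T[:3,3])@T[:3,:3]
m=u8((W[...,2]>.055)&(W[...,2]<.068)&(P[...,0]>.02)&(np.hypot(W[...,0]-.461,W[...,1]-.0075)<.06)); print(ctrl.observe()['joint_positions'].round(2))
print(m.sum()/255); 
if m.any():
    c=max(cv2.findContours(m,0,1)[0],key=cv2.contourArea); p,r=cv2.minEnclosingCircle(c); w=ray_plane(d,[p],.062,E)[0]; print(p,r,w)
else: w=[.4614,.0075,0]
print(to(T,[w[0],w[1],-.005],182.4))
E
python3 jar.py
```

```text
[0.5799 0.2278 0.1621]
purple [196. 221.] 19.0 [0.5834 0.128  0.0499] [ 0.01 -1.66  2.89]
lime [255. 221.] 18.7 [0.5817 0.1782 0.05  ] [ 0.   -0.83  2.89]
orange [316. 222.] 18.1 [0.5804 0.2289 0.05  ] [-0.01  0.02  2.89]
tray [153 176] [354 244] (array([582.3, 168.4]), array([ 66.2, 194.1]), np.float32(3.5))
[0.24 0.4  0.12 1.3  0.   0.2 ]
2665.0
(25.0, 58.0) 33.30175018310547 [0.46321401 0.0135156  0.062     ]
(array([ 2.09, -3.49,  2.79]), 'yaw now', np.float64(-177.6), 'wz', np.float64(0.01))
```

All three spools are upright in the tray at y offsets of about ±51 mm and 0 (tops at z=0.050). The jar is next.

Call:
send_rows --pt "0.35 -0.6 0 0 0 0" --pt "0.35 -0.6 0 0 0 0" --pt "0.35 -0.6 0 0 0 0" --pt "0.35 -0.6 0 0 0 0" --pt "0.35 -0.6 0 0 0 0" --pt "0.35 -0.56 0 0 0 0" --pt "0 0 0 0 0 0" --pt "0 0 0 0 0 0" --pt "0 0 0 0 0 0"

```text
time_s: 36.62
eef_pos: [0.4638, 0.0095, 0.1622]
ee_rot: [0.0, -0.022, 1.0, 0.0]
wrist_force: [0.1, -0.6, -0.4]
finger_gap: 0.999
finger_force: 0.0
```

```bash
python3 jar.py
```

```text
[-0.16  0.13 -0.25  1.19  0.   -0.21]
39.0
(315.03125, 199.0) 8.031350135803223 [0.44247153 0.00923089 0.062     ]
(array([0.36, 0.01, 2.79]), 'yaw now', np.float64(-177.4), 'wz', np.float64(0.03))
```

```bash
sed -i 's/&(P\[...,0\]>.02)//' jar.py; python3 jar.py
```

```text
[-0.16  0.13 -0.25  1.19  0.   -0.21]
1907.0
(315.2783508300781, 222.0154571533203) 25.2988338470459 [0.46114013 0.01030187 0.062     ]
(array([0.04, 0.01, 2.78]), 'yaw now', np.float64(-177.4), 'wz', np.float64(0.04))
```

Call:
send_rows --pt "0.04 0.01 0.6 0 0 0" --pt "0 0 0.8 0 0 0" --pt "0 0 0.7 0 0 0" --pt "0 0 0.5 0 0 0" --pt "0 0 0.3 0 0 0" --pt "0 0 0 0 0 0" --pt "0 0 0 0 0 0"

```text
time_s: 37.6
eef_pos: [0.4615, 0.0096, -0.0112]
ee_rot: [0.0, -0.022, 1.0, -0.0]
wrist_force: [-0.8, 0.2, 0.4]
finger_gap: 1.0
finger_force: 0.0
```

Call:
send_rows --pt "0 0 0 0 0 0" --pt "0 0 0 0 0 0" --pt "0 0 0 0 0 0" --pt "0 0 0 0 0 0" --pt "0 0 0 0 0 0" --pt "0 0 0 0 0 0" --pt "0 0 0 0 0 0" --pt "0 0 0 0 0 0" --claw -1 --newtons 35

```text
time_s: 38.6
eef_pos: [0.4613, 0.0093, -0.0111]
ee_rot: [0.001, -0.022, 1.0, -0.0]
wrist_force: [-2.0, -0.9, 6.4]
finger_gap: 0.501
finger_force: 34.8
```

Call:
send_rows --pt "0 0 -0.4 0 0 0" --pt "0 0 -0.7 0 0 0" --pt "0 0 -0.8 0 0 0" --pt "0 0 -0.7 0 0 0" --pt "-0.5 0.4 0 0 0 0" --pt "-0.6 0.46 0 0 0 0" --pt "-0.6 0.46 0 0 0 0" --pt "-0.6 0.46 0 0 0 0" --pt "-0.6 0.46 0 0 0 0" --pt "-0.54 0.46 0 0 0 0" --pt "0 0 0 0 0 0" --pt "0 0 0 0 0 0"

```text
time_s: 40.1
eef_pos: [0.6596, 0.1802, 0.1437]
ee_rot: [-0.001, -0.022, 1.0, -0.0]
wrist_force: [-0.5, -0.8, -1.4]
finger_gap: 0.502
finger_force: 36.0
```

Call:
send_rows --pt "0 0 0.5 0 0 0" --pt "0 0 0.6 0 0 0" --pt "0 0 0.6 0 0 0" --pt "0 0 0.4 0 0 0" --pt "0 0 0.3 0 0 0" --pt "0 0 0.12 0 0 0" --pt "0 0 0 0 0 0" --pt "0 0 0 0 0 0"

```text
time_s: 41.1
eef_pos: [0.6605, 0.1802, -0.0059]
ee_rot: [0.001, -0.022, 1.0, 0.0]
wrist_force: [0.3, 0.3, -0.9]
finger_gap: 0.502
finger_force: 36.0
```

Call:
send_rows --pt "0 0 0.05 0 0 0" --pt "0 0 0.03 0 0 0" --pt "0 0 0 0 0 0" --pt "0 0 0 0 0 0"

```text
time_s: 41.6
eef_pos: [0.6602, 0.1803, -0.011]
ee_rot: [0.0, -0.022, 1.0, 0.0]
wrist_force: [-1.9, -0.2, 5.8]
finger_gap: 0.506
finger_force: 36.6
```

Call:
send_rows --pt "0 0 0 0 0 0" --pt "0 0 0 0 0 0" --pt "0 0 0 0 0 0" --pt "0 0 0 0 0 0" --pt "0 0 -0.3 0 0 0" --pt "0 0 -0.7 0 0 0" --pt "0 0 -0.8 0 0 0" --pt "0 0 -0.8 0 0 0" --pt "0.8 0 0 0 0 0" --pt "0.8 0 0 0 0 0" --pt "0.8 0 0 0 0 0" --pt "0.8 0 0 0 0 0" --claw 1

```text
time_s: 43.1
eef_pos: [0.4667, 0.1717, 0.1442]
ee_rot: [0.0, -0.022, 1.0, 0.0]
wrist_force: [-0.7, 0.4, 0.5]
finger_gap: 1.002
finger_force: 0.0
```

Call:
send_rows --pt "0.8 0 0 0 0 0" --pt "0 0 0 0 0 0" --pt "0 0 0 0 0 0" --pt "0 0 0 0 0 0"

```text
time_s: 43.6
eef_pos: [0.4214, 0.1698, 0.1441]
ee_rot: [0.0, -0.022, 1.0, -0.0]
wrist_force: [0.5, -0.6, 0.6]
finger_gap: 0.998
finger_force: 0.0
```

Run:
```python
from h import *; from station import ctrl
d=ctrl.get_image('top'); f=d['frame']; W=cloud(d); cv2.imwrite('pics/t3.png',cv2.resize(f[100:320,120:480,::-1],None,fx=2.2,fy=2.2))
H,S,V=masks(f); m=u8((W[...,2]>.054)&(W[...,2]<.068)&(W[...,0]>.6)&(W[...,1]>.1)&(W[...,1]<.25))
c=max(cv2.findContours(m,0,1)[0],key=cv2.contourArea); p,r=cv2.minEnclosingCircle(c); w=ray_plane(d,[p],.062)[0]
a=np.radians(2.4); e=w[:2]-[.582,.177]; print(p,r,w,'tray frame',e@[np.cos(a),np.sin(a)],e@[-np.sin(a),np.cos(a)])
```

```text
(218.20103454589844, 148.59278869628906) 9.050932884216309 [0.65889543 0.17781666 0.062     ] tray frame 0.07686218069226572 -0.0024041022808460257
```

View pics/t3.png

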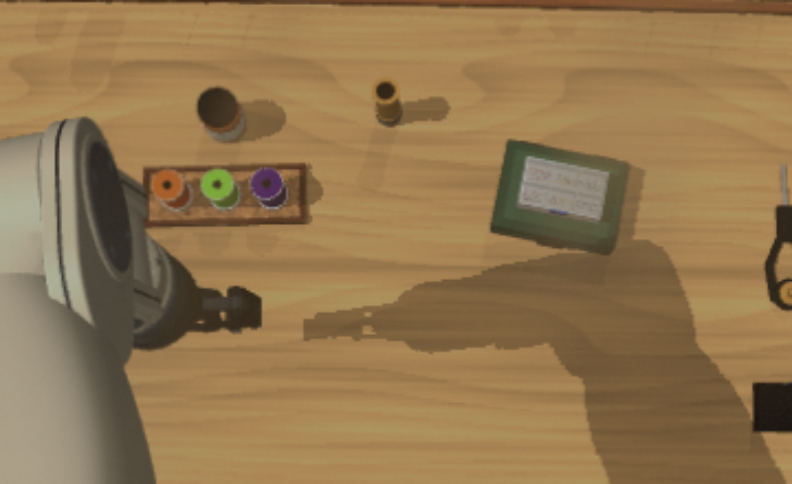

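The crop shows everything in place: orange (168,186), lime (219,188) and purple (268,187) in the tray, the jar (220,112) behind lime, and the hook box (563,188) on the fly box. The stacker (387,100) is untouched and the robot is clear, so I'm handing in.

```bash
python3 -c "
from station import ctrl
print(ctrl.job_done())"
```

```text
the job is handed in; nothing more can be done
None
```

I handed the job in at about 44 s: the three spools are upright in the tray in the right order, the jar is directly behind lime, and the hook box is centred on the fly box. My last camera checks put everything within tolerance with the stacker not visibly moved. I did not measure the bobbin holder at the end, and the hand-in returned no verdict.

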